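# Pin the tilting board holder level

## Robot

A 6-joint arm with a two-finger parallel gripper is mounted at the origin on the work surface. World frame = base frame: x ahead of the robot, y to its left, z up, the work surface at z = 0. Lengths are in m, angles in rad, forces in N, time in s.
With the tool pointing down it reaches from about 0.275 to 0.85 m from the base axis. Payload 19 kg.
Tool frame: the origin (TCP) lies midway between the tips of the shut fingers; the grasp point (between the pads) lies 19 mm behind it; z points along the fingers, y is the line along which they close (so a half turn about z gives the same grasp; the last joint's range is limited). The gripper opens to 85 mm and grips with 20 to 120 N. Pads are 22 mm wide; open, the fingers measure 114 mm over their backs; the gripper's body (76 mm by 85 mm) begins 54 mm behind the grasp point. The pads swing forward as they close: fully open they stand 13 mm farther back than shut.
Start: joints at [1.094, 0.15, 1.437, -0, 1.554, -0.134], TCP at [0.193, 0.542, 0.195] pointing down, gripper open.
Joint ranges: [-2.8, 2.8], [-0.68, 2.1], [0.12, 2.68], [-1.39, 4.53], [0.16, 2.79], [-2.81, 2.81]. Speed limits (rad/s): [1.89, 1.89, 2.22, 3.01, 3.01, 3.01].

## Interface

Orientations are given as a rotation vector (axis times angle).
In Python, from station import robot gives the robot as it stands.
- The arm moves only by the shell command python3 -m handwheel 'ROWS'. ROWS is JSON, a list of rows, each a list of 7 numbers: the shift along the tool's x, y, z in units of 30 mm (1.0 is 30 mm), then the turn, a rotation vector about the tool's x, y, z in rad, then the finger opening in mm, from 0 to 85.4. A call has 1 to 5 rows; each row is the pose to reach, as a shift and turn from the pose commanded when the call began, along the tool's axes at that moment; what a row does not reach only later rows make up. A row lasts 1/10 s, in which the tool goes at most 50 mm and 8.59 degrees, less where a joint would pass 70% of its speed; a pose out of reach is approached as far as the arm can. A call with a gripper value outside its range is refused whole. The fingers move at their own pace and stop on an object; the grip force is fixed at half the most. Time passes only in rows, so rows that repeat a pose let the fingers close. It gives the time, the measured TCP pose, the force, the opening and the grip force at its end, in the units of the state.
- robot.read_state(): the state, without advancing time (a new reading comes with each control period).
- robot.snapshot(name): name is "scene" or "top" or "wrist"; returns a dict with "image" (420x560x3 uint8, red, green, blue), "intrinsics" (3x3 intrinsics, pixels), "view" (4x4, takes a point from world to camera coordinates). Camera axes: x right, y up, looking along -z (the intrinsics and any distortion apply to the point x, -y, -z); pixel columns grow to the right and rows downward; lengths in m; the calibration is good to about 2 mm. The wrist camera is an equidistant fisheye: a pixel r from the principal point sees the ray r / f radians off the axis. A picture is of the moment at which its call begins. There is no depth.
- robot.hand_in(): hands the job in; it is judged then, once.
Trained networks look in a picture, given as the dict that the camera call returned (one of the last four; its "shot" number tells which), for a name from the list of things; names that differ only in an ending like _2 or _b are one class to them, and where a whole thing is asked for, a point or a joint stands for the part that bears it (a point fixed in the world has none). Each returns a list of dicts, best first, with "p" (0 to 1); they miss things now and then, are a little off and sometimes report something else, mostly with a low value. They report only what shows in the picture. A call takes as long as a camera call. They do not tell look-alikes from the thing itself.
- robot.regions_of(thing, picture): "pixels" (420x560 bool, what is visible of it).
- robot.spot_point(thing, picture): "at" ([x, y, z] in m, in world coordinates, good to about 4 mm: a listed point, or the origin of a listed thing).
The state is a dict: "clock": time; "joint_positions": joint angles; "qd": joint speeds; "effort": joint torques, N m; "position": TCP position; "ee_rot": TCP orientation; "contact_force": force on the tool from outside, world axes, zero at the start; "wrist_torque": the same for the moment, N m; "width": opening from 0.0 (shut) to 1.0 (fully open); "grasp_force": force on a finger pad.
Only numpy, scipy, OpenCV 4.12 (cv2) and the standard library are available. Lean on these libraries where they do the work, as an engineer would, in place of code of your own. Each camera call takes 0.05 s, during which the arm holds its last target. There are 200 camera calls.

## Task

Press the raised circuit-board tray of the board holder down until it lies level on its stops, then take the headed steel pin from its rest and push it through the fork and the tray's lug, from either side, until its head sits home against the fork cheek. The fork's height is as the last user clamped it, so feel for it. Let go of everything, and leave the green parts bin, the bottle and the screwdriver where they are.

Things in the scene. Friction and masses are not known exactly. Their poses are not given: they have to be found in the camera images.
- holder: fixed board holder; base plate x -160 to 40, y +-60 mm, 12 mm thick. Origin on the mat straight below the fork's pin hole; y parallel to that hole, z up. The aluminium fork is clamped on two columns (x = -85, y = +-32 mm, top 116 mm above the mat) at a height left by the last user and not reported: the hole's axis is 87 to 103 mm above the mat. The tray is on the fork's -x side, to the robot
- tray (a joint): tilt (rad) of the tray about a level hinge along y in the fork, 75 mm on the -x side of the hole, level with it. 0 = level, on its stops; positive = the edge to the robot raised; starts at 0.25 to 0.45. Stiff: 2 to 6 N down on the lip moves it; it stays where left. Between the cheeks the tray has an 18 mm thick lug whose 17 mm hole lines up with the fork's when level (within about 0.02 rad)
- pin_rest: fixed grey rest holding the pin level, axis 60 mm above the mat; lift the pin straight up. Base 70 x 130 x 12 mm; two notched saddles 34 mm wide, 8 mm higher than the pin's axis, 2 to 8 mm and 75 to 85 mm from the underside of the head; the shaft is free between. Origin on the mat under the head's underside; pin along y, head to +y. Left or right of the holder, the bin on the other side
- pin: steel pin, about 150 g: shaft 14 mm in diameter, 100 mm long, with a 1.5 mm bevel at its tip; flat round head 28 mm in diameter, 8 mm thick. Origin on the axis at the head's underside; y points from tip to head (tip at y = -100 mm, head's outer face at +8 mm). Home, the origin is 24 mm from the fork's middle; fingers on the shaft hinder the last part, so let go and push on the head
- parts_bin: bystander: open green plastic bin 120 x 100 x 55 mm, origin under its middle
- bottle: bystander: upright blue bottle, 52 mm in diameter, 125 mm high, origin under its middle
- screwdriver: bystander: screwdriver about 170 mm long, lying on the mat along its x axis
- fork_foot (a point): point on the base plate's top, 12 mm above the mat, straight below the fork's hole; axes as holder. Fork: two upright cheeks 12 mm thick, outer faces at y = +-24, inner at +-12 mm, x = -95 to +22 mm, their level top edge 22 mm above the hole's axis: touch it, or the level tray, to find the height. Hole along y, 15.4 mm in diameter, no lead-in, free to reach from both sides
- tray_mark (a point): point on the base plate's top (12 mm above the mat), 150 mm from the fork's hole towards -x of the holder. The tray's bare aluminium lip, the place to press, is 130 mm wide and 86 to 128 mm from the hinge; level, its middle is 180 mm from the hole on the -x side, its top as high as the hole's axis. Nearer the hinge lies a green circuit board with parts up to 21 mm high
Not all that is in view belongs to the job. Of the things that look like the pin, the middle-sized one is meant.

How it is judged:
On the way, in this order (a step that is already met when the one before it is completed fails the run):
1. the tray is pressed down level on its stops (value of joint tray below 0.03 rad), for 0.2 s.
2. the pin's tip has passed through both cheeks and the lug (y of pin in the frame of holder between -0.07 and 0.07 m and x of pin in the frame of holder between -0.008 and 0.008 m and z of pin in the frame of holder between 0.083 and 0.107 m and angle between the y axis of pin and the y axis of holder, either way round below 0.1 rad), for 0.2 s.
At the end, for the whole second after the job is handed in: The tray is level (within 0.04 rad); the pin goes through both cheeks and the lug along the holder's y axis (within 0.06 rad), within 4 mm of the hole's axis in x and 83 to 107 mm above the mat, with the underside of its head within 3.5 mm of the outer face of a cheek, and it is at rest (value of joint tray below 0.04 rad and y of pin in the frame of holder between -0.0275 and 0.0275 m and x of pin in the frame of holder between -0.004 and 0.004 m and z of pin in the frame of holder between 0.083 and 0.107 m and angle between the y axis of pin and the y axis of holder, either way round below 0.06 rad and linear speed of pin below 0.02 m/s); the robot touches nothing.
It fails at once if the parts bin, bottle or screwdriver is moved by more than 30 mm (distance of any of parts_bin, bottle, screwdriver from where it was at the start of the episode above 0.03 m).
It also fails if it takes over 72 s, if anything falls off the work surface, if the arm or the gripper's body presses on something with over 40 N, if the wrist force passes 120 N, or if a joint passes its speed limit or range.

## Working session

There is one attempt and no reset: what is moved stays moved. The work goes in short steps, Python scripts to look and compute and a shell command to move; the robot and the scene stay as the last step left them, time stands still between calls to the robot, and variables do not carry over. Pictures are saved under pics/ and viewed, at most 10 in all, crops included, and the job is handed in when it is done.

```bash
mkdir -p pics; ls
cat > h.py <<'E'
import numpy as np, cv2
from station import robot
from scipy.spatial.transform import Rotation as R
def proj(p,s):
    V=np.array(s["view"]);K=np.array(s["intrinsics"])
    c=(V@np.r_[p,1])[:3]; c=np.array([c[0],-c[1],-c[2]])
    q=K@c; return q[:2]/q[2]
def ray(px,s,fish=False):
    V=np.array(s["view"]);K=np.array(s["intrinsics"])
    a=np.array([(px[0]-K[0,2])/K[0,0],(px[1]-K[1,2])/K[1,1]])
    if fish:
        r=np.hypot(*a); d=np.r_[a/max(r,1e-9)*np.sin(r),np.cos(r)]
    else: d=np.r_[a,1]
    d=np.array([d[0],-d[1],-d[2]]); Rm=V[:3,:3]
    o=-Rm.T@V[:3,3]; d=Rm.T@d; return o,d/np.linalg.norm(d)
def tri(rs):
    A=sum(np.eye(3)-np.outer(d,d) for o,d in rs); b=sum((np.eye(3)-np.outer(d,d))@o for o,d in rs)
    return np.linalg.solve(A,b)
def atz(r,z): o,d=r; return o+d*(z-o[2])/d[2]
def delta(target,rv=None):
    s=robot.read_state(); T=R.from_rotvec(s["ee_rot"])
    print("pos",np.round(s["position"],4),"shift units",np.round(T.inv().apply(np.array(target)-s["position"])/.03,3))
    if rv is not None: print("turn",np.round((T.inv()*R.from_rotvec(rv)).as_rotvec(),3))
def save(im,n): cv2.imwrite("pics/"+n,cv2.cvtColor(im,cv2.COLOR_RGB2BGR))
E
python3 - <<'E'
from h import *
np.set_printoptions(suppress=True,precision=4)
print(robot.read_state())
for n in("scene","top","wrist"):
    s=robot.snapshot(n); save(s["image"],n+"0.png")
    o,d=ray((280,210),s,n=="wrist"); print(n,o,d,s["intrinsics"])
    for t in("holder","fork_foot","tray_mark","pin","pin_rest","parts_bin","bottle","screwdriver"):
        try: print(t,[(np.round(x["at"],3),round(x["p"],2)) for x in robot.spot_point(t,s)][:4])
        except Exception as e: print(t,e)
E
```

```text
pics
{'clock': 0.0, 'joint_positions': array([ 1.094 ,  0.151 ,  1.438 , -0.    ,  1.5538, -0.134 ]), 'qd': array([ 0.0005, -0.0014, -0.0003, -0.0004, -0.0003, -0.0006]), 'effort': array([ -0.0012, -71.3048, -57.0854,  -0.0003,   0.009 ,  -0.    ]), 'position': array([0.1932, 0.5413, 0.1949]), 'ee_rot': array([-0.5357, -3.0952,  0.0018]), 'contact_force': array([ 0.0364, -0.64  , -0.5279]), 'wrist_torque': array([0.0364, 0.0149, 0.0262]), 'grasp_force': 0.0, 'width': 1.0034706651749163}
scene [ 1.0975 -0.3003  0.754 ] [-0.5752  0.3367 -0.7455] [[455.6695   0.     278.9685]
 [  0.     455.6695 203.7513]
 [  0.       0.       1.    ]]
holder [(array([ 0.624, -0.005,  0.002]), 0.66)]
fork_foot [(array([ 0.625, -0.009,  0.008]), 0.6)]
tray_mark [(array([ 0.474, -0.001,  0.015]), 0.91)]
pin [(array([ 0.445, -0.262,  0.021]), 0.79), (array([ 0.646, -0.189,  0.012]), 0.75), (array([ 0.552, -0.316,  0.059]), 0.58)]
pin_rest [(array([ 0.551, -0.313, -0.002]), 0.93), (array([ 0.549, -0.315,  0.064]), 0.35)]
parts_bin [(array([0.527, 0.321, 0.004]), 0.9)]
bottle [(array([0.693, 0.317, 0.001]), 
[... 182 characters left out ...]
    0.       1.    ]]
holder [(array([ 0.625, -0.005, -0.001]), 0.81)]
fork_foot [(array([ 0.626, -0.01 ,  0.01 ]), 0.96)]
tray_mark []
pin [(array([ 0.549, -0.315,  0.058]), 0.85), (array([ 0.441, -0.258,  0.016]), 0.79)]
pin_rest [(array([ 0.549, -0.316, -0.001]), 0.92)]
parts_bin [(array([0.532, 0.322, 0.002]), 0.77)]
bottle [(array([0.692, 0.315, 0.001]), 0.83)]
screwdriver [(array([ 0.683, -0.28 ,  0.004]), 0.72)]
wrist [0.1283 0.5641 0.3732] [ 0.2545 -0.1003 -0.9618] [[325.1923   0.     282.8812]
 [  0.     325.1923 210.5085]
 [  0.       0.       1.    ]]
holder []
fork_foot []
tray_mark []
pin [(array([ 0.444, -0.259,  0.02 ]), 0.53)]
pin_rest []
parts_bin []
bottle []
screwdriver []
```

View pics/scene0.png

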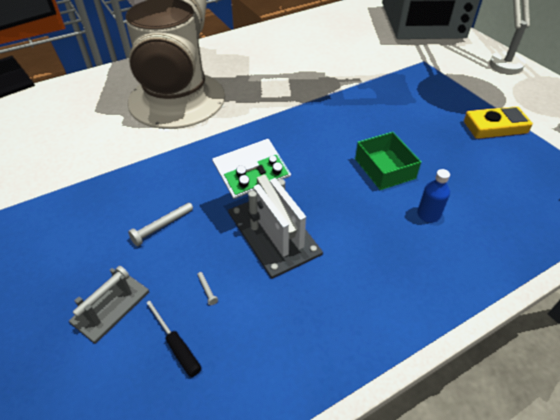

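View pics/top0.png

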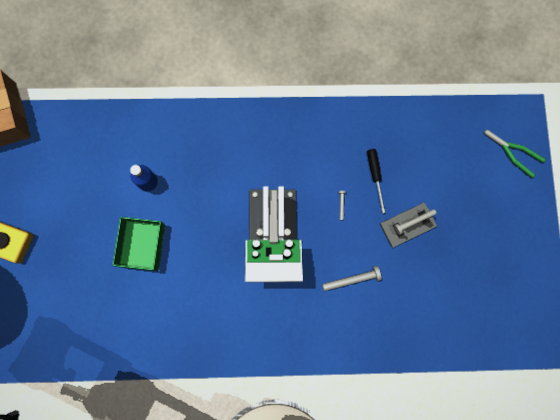

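Run:
```python
from h import *
s=robot.snapshot("scene");t=robot.snapshot("top")
for p in([.549,-.315,.06],[.625,-.01,.095],[.625,-.01,.012],[.474,-.001,.012]): print(proj(p,s),proj(p,t))
c=lambda im,x,y,w,h:cv2.resize(im[y:y+h,x:x+w],(400,300),interpolation=cv2.INTER_CUBIC)
a=np.vstack([np.hstack([c(s["image"],60,255,100,75),c(t["image"],365,190,80,60)]),np.hstack([c(s["image"],190,130,160,120+30-30),c(t["image"],205,185,140,105)])])
save(a,"crop.png")
# fork top region and pin regions
for n,q in(("scene",s),("top",t)):
  for th in("pin","pin_rest"):
    for r in robot.regions_of(th,q)[:4]:
      ys,xs=np.nonzero(r["pixels"]); print(n,th,round(r["p"],2),cv2.minAreaRect(np.c_[xs,ys].astype(np.float32)))
```

```text
[120.33324818 273.4970798 ] [398.71539056 228.07128818]
[286.27750461 223.72799665] [274.23474681 196.93092865]
[285.86247801 250.17712819] [273.59673451 203.43133022]
[254.50756063 201.3189123 ] [271.26687138 262.51094982]
scene pin 0.97 ((98.18379974365234, 290.7680969238281), (11.922220230102539, 65.41470336914062), 49.70785140991211)
scene pin 0.6 ((159.29855346679688, 219.97215270996094), (17.74041175842285, 69.31842803955078), 56.05641174316406)
scene pin 0.51 ((204.6404571533203, 288.2247314453125), (35.615928649902344, 10.599977493286133), 57.9946174621582)
scene pin_rest 0.65 ((104.7500228881836, 302.2500305175781), (46.66904067993164, 78.48883819580078), 45.0)
top pin 0.71 ((416.0188293457031, 222.3712158203125), (11.830107688903809, 45.42457962036133), 69.2744369506836)
top pin 0.56 ((351.3077087402344, 278.5384521484375), (11.7669677734375, 57.26591110229492), 78.69007110595703)
top pin_rest 0.83 ((408.2403259277344, 225.00460815429688), (28.762556076049805, 51.24808883666992), 64.53665161132812)
```

View pics/crop.png

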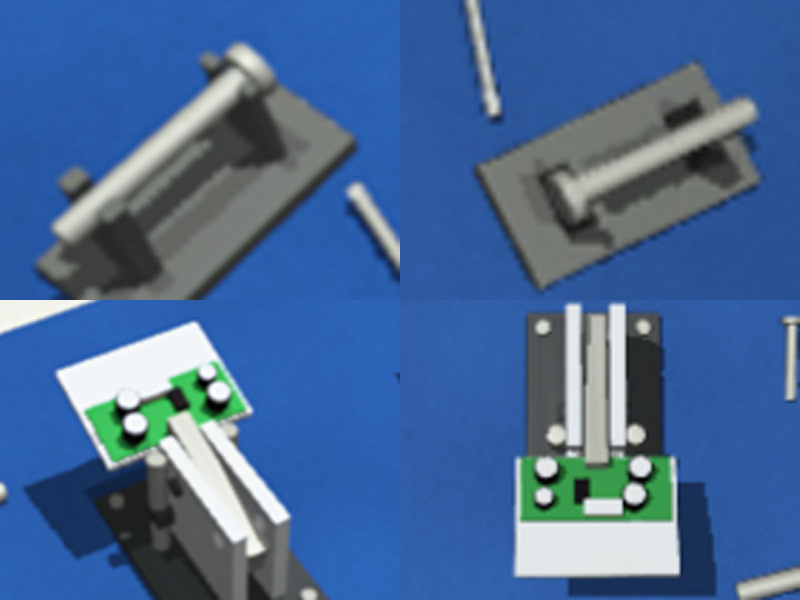

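```bash
cat >> h.py <<'E'
def down(yaw):  # tool z down, tool y along heading yaw
    y=np.array([np.cos(yaw),np.sin(yaw),0]);z=np.array([0,0,-1.]);return R.from_matrix(np.c_[np.cross(y,z),y,z]).as_rotvec()
E
python3 - <<'E'
from h import *
print(R.from_rotvec(robot.read_state()["ee_rot"]).as_matrix().round(3))
for y in(-.05,np.pi-.05): delta([.445,.002,.195],down(y))
t=robot.snapshot("top")
h,d=ray((575/5+365-80,0),t)
P=[atz(ray((x/5+285,y/5+190),t),.06) for x,y in((572,195),(750,108))]; print(P,np.arctan2(*(P[0]-P[1])[[1,0]]))
E
```

```text
[[-0.942  0.336 -0.   ]
 [ 0.336  0.942 -0.   ]
 [ 0.    -0.    -1.   ]]
pos [0.1932 0.5415 0.1955] shift units [-13.947 -14.117   0.017]
turn [-0.     0.     1.278]
pos [0.1932 0.5415 0.1955] shift units [-13.947 -14.117   0.017]
turn [-0.    -0.    -1.864]
[array([ 0.54666923, -0.31654879,  0.06      ]), array([ 0.58843727, -0.40781274,  0.06      ])] 2.0000037620626916
```

```bash
python3 -m handwheel '[[-13.95,-14.12,0,0,0,1.278,0],[-13.95,-14.12,0,0,0,1.278,0],[-13.95,-14.12,0,0,0,1.278,0],[-13.95,-14.12,0,0,0,1.278,0],[-13.95,-14.12,0,0,0,1.278,0]]'
python3 - <<'E'
from h import *
delta([.445,.002,.195],down(-.05))
E
```

```text
clock: 2.2
position: [0.2992, 0.3132, 0.1956]
ee_rot: [1.64, 2.679, 0.001]
contact_force: [1.7, 0.6, 0.3]
width: 0.142
grasp_force: 0.0
pos [0.2992 0.3132 0.1956] shift units [-11.449  -0.393   0.02 ]
turn [ 0.    -0.     0.522]
```

```bash
python3 -m handwheel '[[-11.45,-0.4,0,0,0,0.522,0],[-11.45,-0.4,0,0,0,0.522,0],[-11.45,-0.4,0,0,0,0.522,0],[-11.45,-0.4,0,0,0,0.522,0],[-11.45,-0.4,0,0,0,0.522,0]]'
python3 - <<'E'
from h import *
delta([.445,.002,.195],down(-.05))
E
```

```text
clock: 2.7
position: [0.4066, 0.0871, 0.1959]
ee_rot: [2.273, 2.168, 0.001]
contact_force: [1.1, 1.2, 0.0]
width: 0.001
grasp_force: 0.0
pos [0.4066 0.0871 0.1959] shift units [-2.772  1.413  0.03 ]
turn [ 0.001 -0.     0.003]
```

```bash
python3 -m handwheel '[[-2.77,1.41,0,0,0,0,0],[-2.77,1.41,0,0,0,0,0],[-2.77,1.41,0,0,0,0,0],[-2.77,1.41,0.5,0,0,0,0],[-2.77,1.41,1,0,0,0,0]]'
python3 - <<'E'
from h import *
delta([.445,.002,.12])
for n in("wrist","top"):
  s=robot.snapshot(n)
  if n=="wrist": save(s["image"],"w1.png")
  for t in("holder","fork_foot","tray_mark"):
    print(n,t,[(np.round(x["at"],4),round(x["p"],2)) for x in robot.spot_point(t,s)][:2])
E
```

```text
clock: 3.2
position: [0.4449, 0.0041, 0.1653]
ee_rot: [2.27, 2.171, 0.001]
contact_force: [0.3, 0.8, -0.4]
width: -0.002
grasp_force: 0.0
pos [0.4449 0.0041 0.1653] shift units [-0.069  0.006  1.51 ]
wrist holder [(array([ 0.6216, -0.008 ,  0.0021]), 0.93)]
wrist fork_foot []
wrist tray_mark []
top holder [(array([ 0.6279, -0.0062, -0.0017]), 0.9)]
top fork_foot [(array([ 0.6238, -0.0109,  0.0098]), 0.6)]
top tray_mark []
```

View pics/w1.png

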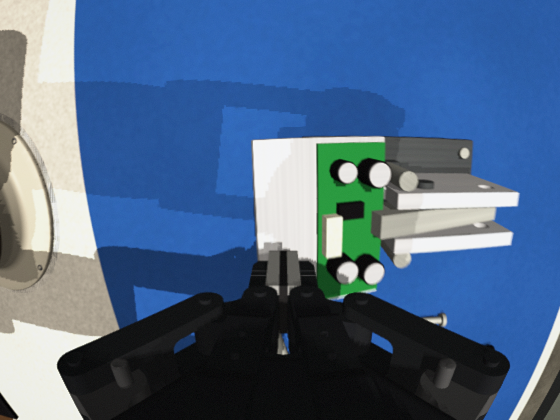

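```bash
python3 -m handwheel '[[0,0,0.3,0,0,0,0],[0,0,0.6,0,0,0,0],[0,0,0.9,0,0,0,0],[0,0,1.2,0,0,0,0],[0,0,1.4,0,0,0,0]]';python3 -m handwheel '[[0,0,0.1,0,0,0,0],[0,0,0.2,0,0,0,0],[0,0,0.3,0,0,0,0],[0,0,0.3,0,0,0,0]]'
```

```text
clock: 4.1
position: [0.4444, 0.0043, 0.1223]
ee_rot: [-2.269, -2.171, 0.001]
contact_force: [0.9, -0.4, -0.4]
width: 0.002
grasp_force: 0.0
clock: 4.5
position: [0.4447, 0.0042, 0.1143]
ee_rot: [-2.27, -2.172, 0.0]
contact_force: [0.1, -1.0, 0.7]
width: -0.0
grasp_force: 0.0
```

```bash
python3 -m handwheel '[[0,0,0.1,0,0,0,0],[0,0,0.2,0,0,0,0],[0,0,0.3,0,0,0,0],[0,0,0.3,0,0,0,0]]';python3 -m handwheel '[[0,0,0.1,0,0,0,0],[0,0,0.2,0,0,0,0],[0,0,0.2,0,0,0,0]]'
```

```text
clock: 4.9
position: [0.4445, 0.0042, 0.105]
ee_rot: [-2.269, -2.172, 0.001]
contact_force: [0.2, -0.5, -0.6]
width: 0.001
grasp_force: 0.0
clock: 5.2
position: [0.4445, 0.0042, 0.0991]
ee_rot: [-2.269, -2.172, 0.001]
contact_force: [-1.1, -0.2, 0.5]
width: 0.001
grasp_force: 0.0
```

Run:
```python
from h import *
c=lambda im,x,y,w,h:cv2.resize(im[y:y+h,x:x+w],(400,300),interpolation=cv2.INTER_CUBIC)
s=robot.snapshot("scene");w=robot.snapshot("wrist")
save(np.hstack([c(s["image"],170,90,160,120),c(w["image"],180,110,240,180)]),"p2.png")
```

```text
(no output)
```

View pics/p2.png

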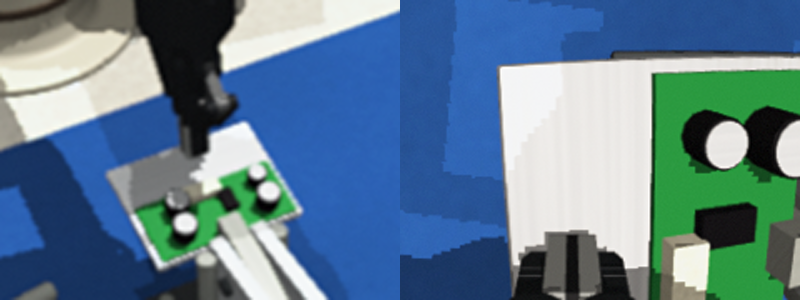

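```bash
python3 -m handwheel '[[0,0,0.1,0,0,0,0],[0,0,0.2,0,0,0,0],[0,0,0.2,0,0,0,0]]';python3 -m handwheel '[[0,0,0.1,0,0,0,0],[0,0,0.1,0,0,0,0]]'
```

```text
clock: 5.6
position: [0.4446, 0.0042, 0.0931]
ee_rot: [-2.27, -2.172, 0.001]
contact_force: [0.2, 0.4, 0.5]
width: -0.001
grasp_force: 0.0
clock: 5.8
position: [0.4447, 0.0042, 0.0902]
ee_rot: [-2.27, -2.172, 0.0]
contact_force: [-0.0, -1.1, 0.2]
width: -0.004
grasp_force: 0.2
```

```bash
python3 -m handwheel '[[0,0,0.1,0,0,0,0],[0,0,0.2,0,0,0,0],[0,0,0.2,0,0,0,0]]';python3 -m handwheel '[[0,0,0.1,0,0,0,0],[0,0,0.2,0,0,0,0]]'
python3 - <<'E'
from h import *
c=lambda im,x,y,w,h:cv2.resize(im[y:y+h,x:x+w],(400,300),interpolation=cv2.INTER_CUBIC)
s=robot.snapshot("scene");w=robot.snapshot("wrist");t=robot.snapshot("top")
P=robot.read_state()["position"];print(P,proj(P,s),proj(P,t))
save(np.hstack([c(s["image"],200,120,80,60),c(t["image"],235,200,80,60)]),"p3.png")
E
```

```text
clock: 6.1
position: [0.4446, 0.0042, 0.084]
ee_rot: [-2.269, -2.172, 0.001]
contact_force: [-0.9, -0.4, 0.4]
width: -0.001
grasp_force: 0.0
clock: 6.3
position: [0.4447, 0.0042, 0.0783]
ee_rot: [2.27, 2.172, -0.0]
contact_force: [-1.9, -0.5, 2.2]
width: 0.0
grasp_force: 1.3
[0.44465564 0.00423853 0.07821567] [248.95756737 170.93102922] [269.68620248 273.08631096]
```

View pics/p3.png

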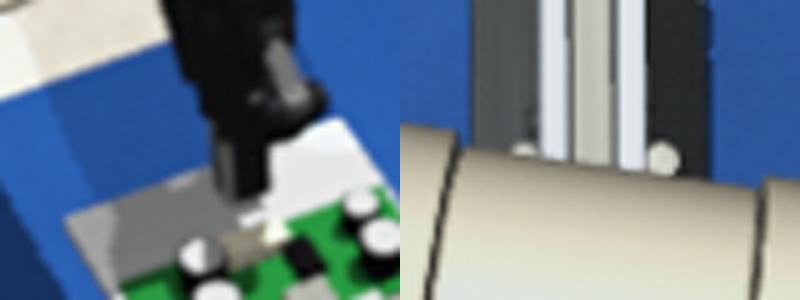

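Run:
```python
from h import *
s=robot.snapshot("scene");t=robot.snapshot("top");
for a,b in(((268.8,138.8),(245.3,281.3)),((212.8,159.2),(303,281.3)),((239,206.5-15),(0,0))):
    if b[0]: print(tri([ray(a,s),ray(b,t)]))
# now: lip corners in the current scene: (65,215)/5 , (340,120)/5
for x,y in((65,215),(338,118),(243,198)):
    for z in(.08,.095,.11,.12): print((x,y),atz(ray((x/5+200,y/5+120),s),z))
o,d=ray((280,210),t)
h=R.from_rotvec(robot.read_state()["ee_rot"])
for z in(0,.01,.02,.03): print(z,proj(robot.read_state()["position"]-h.apply([0,0,z]),s))
print(robot.read_state()["contact_force"])
save(np.hstack([s["image"][60:240,140:380].repeat(2,0).repeat(2,1)]),"p4.png")
```

```text
[0.42606707 0.06225214 0.129516  ]
[ 0.42327182 -0.06805854  0.12807505]
(65, 215) [ 0.3841883  -0.05275816  0.08      ]
(65, 215) [ 0.40006331 -0.05826786  0.095     ]
(65, 215) [ 0.41593832 -0.06377755  0.11      ]
(65, 215) [ 0.42652166 -0.06745068  0.12      ]
(338, 118) [0.38736824 0.08252663 0.08      ]
(338, 118) [0.40317248 0.07400615 0.095     ]
(338, 118) [0.41897671 0.06548567 0.11      ]
(338, 118) [0.42951287 0.05980534 0.12      ]
(243, 198) [0.41376153 0.01967342 0.08      ]
(243, 198) [0.42897838 0.01255175 0.095     ]
(243, 198) [0.44419523 0.00543008 0.11      ]
(243, 198) [0.45433979 0.0006823  0.12      ]
0 [248.97080669 170.88402106]
0.01 [248.73689616 167.47510909]
0.02 [248.49942765 164.01434462]
0.03 [248.25831936 160.50053549]
[-0.62993144 -0.21192895 -0.35786617]
```

View pics/p4.png

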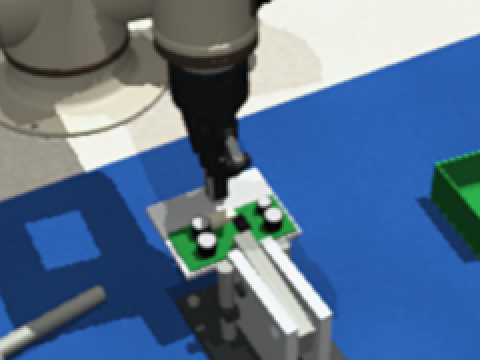

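Run:
```python
from h import *
w=robot.snapshot("wrist");st=robot.read_state();T=R.from_rotvec(st["ee_rot"])
V=np.array(w["view"]);K=np.array(w["intrinsics"])
def fp(p):
    c=(V@np.r_[p,1])[:3];c=np.array([c[0],-c[1],-c[2]]);th=np.arctan2(np.hypot(c[0],c[1]),c[2]);u=c[:2]/np.hypot(*c[:2])*th
    return K[:2,:2]@u+K[:2,2]
for z in(0,-.01,-.02,-.03,-.04):
  print(z,[fp(st["position"]+T.apply([x,0,z])).round(1) for x in(-.011,0,.011)])
print(w["image"].shape)
a=cv2.resize(w["image"][200:320,200:360],(640,480),interpolation=cv2.INTER_CUBIC); save(a,"p5.png")
```

```text
0 [array([281.7, 257.4]), array([281.7, 240.3]), array([281.6, 222.4])]
-0.01 [array([281.6, 264.6]), array([281.6, 246.8]), array([281.6, 228.1])]
-0.02 [array([281.6, 272.5]), array([281.5, 253.9]), array([281.5, 234.4])]
-0.03 [array([281.5, 281.2]), array([281.5, 261.9]), array([281.4, 241.5])]
-0.04 [array([281.4, 291. ]), array([281.4, 270.8]), array([281.4, 249.4])]
(420, 560, 3)
```

View pics/p5.png

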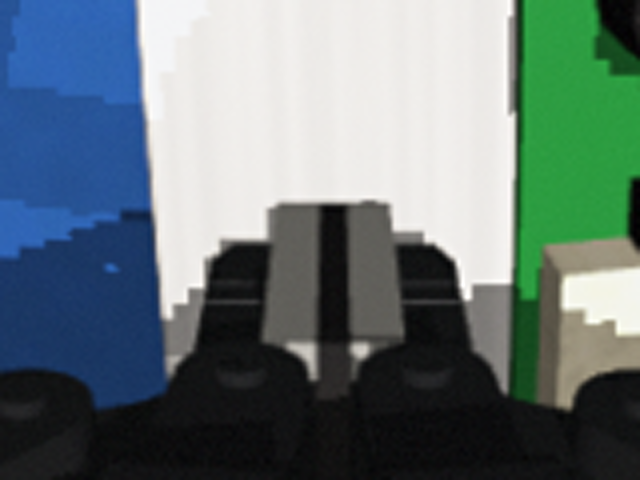

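```bash
python3 -m handwheel '[[0,0,0.1,0,0,0,0],[0,0,0.2,0,0,0,0]]';python3 -m handwheel '[[0,0,0.1,0,0,0,0],[0,0,0.2,0,0,0,0]]'
```

```text
clock: 6.8
position: [0.4447, 0.0042, 0.0724]
ee_rot: [2.27, 2.172, -0.0]
contact_force: [-1.7, -0.2, 3.1]
width: -0.003
grasp_force: 1.3
clock: 7.0
position: [0.4446, 0.0042, 0.0662]
ee_rot: [-2.27, -2.172, 0.0]
contact_force: [-1.7, 0.4, 2.2]
width: -0.001
grasp_force: 1.3
```

```bash
python3 -m handwheel '[[0,0,0.1,0,0,0,0]]';python3 -m handwheel '[[0,0,0.1,0,0,0,0]]'
```

```text
clock: 7.1
position: [0.4448, 0.0042, 0.0633]
ee_rot: [2.27, 2.172, -0.0]
contact_force: [-7.6, 0.4, 30.7]
width: 0.0
grasp_force: 15.9
clock: 7.2
position: [0.4452, 0.0041, 0.0625]
ee_rot: [2.269, 2.171, 0.001]
contact_force: [-30.1, 3.0, 77.1]
width: -0.0
grasp_force: 38.7
```

```bash
python3 -m handwheel '[[0,0,-0.15,0,0,0,0],[0,0,-0.15,0,0,0,0],[0,0,-1,0,0,0,0],[0,0,-2,0,0,0,0],[0,0,-2.2,0,0,0,0]]'
python3 - <<'E'
from h import *
delta([.606,.013,.126])
for n in("wrist","scene","top"):
  s=robot.snapshot(n)
  for t in("holder","fork_foot","tray_mark"):
    print(n,t,[(np.round(x["at"],4),round(x["p"],2)) for x in robot.spot_point(t,s)][:2])
E
```

```text
clock: 7.7
position: [0.446, 0.004, 0.129]
ee_rot: [2.268, 2.17, 0.003]
contact_force: [0.7, -1.6, -0.5]
width: -0.002
grasp_force: 0.0
pos [0.446 0.004 0.129] shift units [0.533 5.315 0.12 ]
wrist holder [(array([ 6.208e-01, -1.060e-02,  4.000e-04]), 0.75)]
wrist fork_foot []
wrist tray_mark []
scene holder [(array([ 0.6244, -0.0048, -0.0048]), 0.83)]
scene fork_foot [(array([ 0.627 , -0.0074,  0.0092]), 0.95)]
scene tray_mark [(array([ 0.4749, -0.0016,  0.0121]), 0.67)]
top holder [(array([ 0.6271, -0.0079, -0.0018]), 0.86)]
top fork_foot [(array([ 0.6254, -0.0084,  0.0103]), 0.86)]
top tray_mark []
```

```bash
python3 -m handwheel '[[0.53,5.3,0,0,0,0,0],[0.53,5.3,0,0,0,0,0],[0.53,5.3,0,0,0,0,0],[0.53,5.3,0,0,0,0,0],[0.53,5.3,0.6,0,0,0,0]]'; python3 -m handwheel '[[0,0,0.2,0,0,0,0],[0,0,0.4,0,0,0,0]]'; python3 -m handwheel '[[0,0,0.1,0,0,0,0],[0,0,0.15,0,0,0,0]]'
```

```text
clock: 8.8
position: [0.6065, 0.0131, 0.109]
ee_rot: [2.268, 2.171, 0.002]
contact_force: [-0.6, 1.5, -0.6]
width: 0.001
grasp_force: 0.0
clock: 9.0
position: [0.6038, 0.0131, 0.0962]
ee_rot: [-2.269, -2.172, 0.001]
contact_force: [0.6, -0.2, 0.3]
width: 0.0
grasp_force: 0.0
clock: 9.2
position: [0.6042, 0.013, 0.0924]
ee_rot: [2.27, 2.172, 0.0]
contact_force: [-0.1, -0.3, 0.0]
width: -0.003
grasp_force: 0.0
```

```bash
for i in 1 2; do python3 -m handwheel '[[0,0,0.05,0,0,0,0]]'|sed -n '2p;4p'; done; python3 -m handwheel '[[0,0,0.04,0,0,0,0]]'|sed -n '2p;4p'; python3 -m handwheel '[[0,0,0.04,0,0,0,0]]'|sed -n '2p;4p'
```

```text
position: [0.6044, 0.013, 0.0911]
contact_force: [0.7, 0.1, -0.9]
position: [0.6044, 0.0131, 0.0894]
contact_force: [0.7, -0.1, -0.4]
position: [0.6044, 0.0131, 0.088]
contact_force: [0.1, 0.7, -0.1]
position: [0.6044, 0.0131, 0.0867]
contact_force: [0.6, 0.8, 0.4]
```

```bash
python3 -m handwheel '[[0,0,0.03,0,0,0,0]]'|sed -n '2p;4p'; python3 -m handwheel '[[0,0,0.03,0,0,0,0]]'|sed -n '2p;4p'
```

```text
position: [0.6044, 0.0131, 0.0859]
contact_force: [-4.6, 1.3, 13.5]
position: [0.6045, 0.0131, 0.0858]
contact_force: [-9.0, 0.9, 21.1]
```

```bash
python3 -m handwheel '[[0,0,-1,0,0,0,0],[0,0,-2,0,0,0,0],[0,0,-2.2,0,0,0,0]]'
python3 - <<'E'
from h import *
delta([.558,-.341,.15],down(.43))
E
```

```text
clock: 10.1
position: [0.6056, 0.013, 0.1544]
ee_rot: [2.267, 2.17, 0.005]
contact_force: [0.3, -1.0, 0.0]
width: -0.0
grasp_force: 0.0
pos [0.6056 0.013  0.1544] shift units [-11.858  -1.066   0.146]
turn [ 0.004  0.001 -0.474]
```

```bash
python3 -m handwheel '[[-11.86,-1.07,0.1,0.004,0,-0.474,0],[-11.86,-1.07,0.1,0.004,0,-0.474,0],[-11.86,-1.07,0.1,0.004,0,-0.474,0],[-11.86,-1.07,0.1,0.004,0,-0.474,0],[-11.86,-1.07,0.1,0.004,0,-0.474,0]]'
python3 - <<'E'
from h import *
delta([.558,-.341,.15],down(.43))
E
```

```text
clock: 10.6
position: [0.5725, -0.222, 0.1485]
ee_rot: [-1.69, -2.645, 0.004]
contact_force: [1.1, 0.0, 1.2]
width: 0.002
grasp_force: 0.0
pos [ 0.5725 -0.222   0.1485] shift units [-3.396 -2.104 -0.043]
turn [-0.004 -0.001  0.003]
```

```bash
cat > pin.py <<'E'
from h import *
w=robot.snapshot("wrist"); st=robot.read_state(); save(w["image"],"wp_%05d.png"%round(st["clock"]*100))
print([(np.round(x["at"],4),round(x["p"],2)) for x in robot.spot_point("pin",w)][:3],[(np.round(x["at"],4),round(x["p"],2)) for x in robot.spot_point("pin_rest",w)][:3])
for r in robot.regions_of("pin",w)[:3]:
  ys,xs=np.nonzero(r["pixels"]); P=np.array([atz(ray((x,y),w,True),.06)[:2] for x,y in zip(xs,ys)])
  c,s,a=cv2.minAreaRect(P.astype(np.float32)*1000); v=np.linalg.svd(P-P.mean(0),full_matrices=False)[2][0]; v*=np.sign(v[1])
  q=(P-P.mean(0))@v; print(round(r["p"],2),len(xs),"mean",P.mean(0).round(4),"head",np.arctan2(v[1],v[0]).round(3),"ends",(P.mean(0)+v*q.max()).round(4),(P.mean(0)+v*q.min()).round(4))
  np.save("reg.npy",r["pixels"]) if r is not None else 0
E
python3 pin.py; python3 -m handwheel '[[-3.4,-2.1,0,0,0,0,0],[-3.4,-2.1,0,0,0,0,0],[-3.4,-2.1,0,0,0,0,0],[-3.4,-2.1,0,0,0,0,0],[-3.4,-2.1,0,0,0,0,0]]'; python3 pin.py; ls pics
```

```text
[(array([ 0.4436, -0.2576,  0.0195]), 0.8), (array([ 0.5505, -0.3161,  0.0582]), 0.72), (array([ 0.6539, -0.1858,  0.0131]), 0.72)] [(array([ 0.548 , -0.3178, -0.0012]), 0.94)]
0.72 780 mean [ 0.6115 -0.1816] head 3.08 ends [ 0.5763 -0.1795] [ 0.6424 -0.1836]
0.7 580 mean [ 0.5512 -0.3157] head 2.027 ends [ 0.5457 -0.3044] [ 0.5605 -0.3346]
0.65 2853 mean [ 0.4475 -0.1994] head 1.776 ends [ 0.4338 -0.1332] [ 0.4598 -0.2587]
clock: 11.3
position: [0.5587, -0.3382, 0.1487]
ee_rot: [-1.694, -2.642, 0.004]
contact_force: [0.1, 0.9, 0.2]
width: 0.003
grasp_force: 0.0
[(array([ 0.442 , -0.2584,  0.0191]), 0.93), (array([ 0.6549, -0.1848,  0.0106]), 0.87), (array([ 0.5515, -0.3155,  0.0602]), 0.7)] [(array([ 0.5479, -0.3164, -0.0026]), 0.68)]
0.7 1858 mean [ 0.4511 -0.2413] head 1.784 ends [ 0.442  -0.1992] [ 0.458 -0.273]
0.67 754 mean [ 0.6089 -0.2008] head 3.122 ends [ 0.5745 -0.2001] [ 0.6398 -0.2014]
0.6 1650 mean [ 0.5602 -0.338 ] head 2.001 ends [ 0.5464 -0.3081] [ 0.5783 -0.3774]
crop.png
p2.png
p3.png
p4.png
p5.png
scene0.png
top0.png
w1.png
wp_01065.png
wp_01135.png
wrist0.png
```

View pics/wp_01135.png

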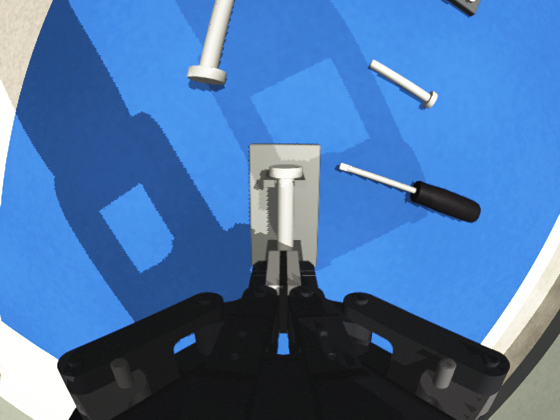

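Run:
```python
from h import *
w=robot.snapshot("wrist")
m=np.load("reg.npy"); A=[]
for r in range(186,238,4):
    xs=np.nonzero(m[r])[0]; A.append(atz(ray((xs.mean(),r),w,True),.06)[:2])
    if r%12==6: print(r,xs.min(),xs.max())
A=np.array(A); v=np.linalg.svd(A-A.mean(0))[2][0]; v*=np.sign(v[1]); print("axis",A.mean(0),np.arctan2(v[1],v[0]))
g=robot.snapshot("wrist")["image"][:,:,0].astype(int); print("col286 rows 165-195",g[165:196,286])
for r in(168,170,180,183): print(r,atz(ray((286,r),w,True),.06)[:2])
delta([.561,-.340,.07],down(.43))
```

```text
186 276 293
198 276 292
210 277 293
222 277 292
234 277 292
axis [ 0.56318534 -0.34401641] 2.0100655829896
col286 rows 165-195 [124 124 127 194 255 254 253 253 253 253 252 252 251 235 254 254 254 254
 253 251 248 247 247 246 247 247 247 247 247 247 247]
168 [ 0.54906666 -0.31054032]
170 [ 0.54977294 -0.31206453]
180 [ 0.55332656 -0.31973108]
183 [ 0.55440056 -0.32204737]
pos [ 0.5587 -0.3384  0.1492] shift units [-0.083  0.057  2.64 ]
turn [-0.004 -0.001  0.001]
```

```bash
python3 -m handwheel '[[-0.09,0.06,1,0,0,0,0],[-0.09,0.06,2,0,0,0,0],[-0.09,0.06,3,0,0,0,0],[-0.09,0.06,3.3,0,0,0,0],[-0.09,0.06,3.4,0,0,0,0]]'|sed -n '2p;4p';for i in 1 2 3; do python3 -m handwheel '[[0,0,0.05,0,0,0,0]]'|sed -n '2p;4p'; done
```

```text
position: [0.5605, -0.3407, 0.0465]
contact_force: [-0.0, -0.1, 0.5]
position: [0.5612, -0.3414, 0.0467]
contact_force: [-0.0, -0.3, 0.4]
position: [0.5614, -0.3415, 0.0456]
contact_force: [-0.1, 0.2, 0.8]
position: [0.5612, -0.3415, 0.0437]
contact_force: [0.7, -1.1, -0.3]
```

```bash
python3 -m handwheel '[[0,0,0.06,0,0,0,0],[0,0,0.12,0,0,0,0]]'|sed -n '2p;4p';for i in 1 2 3; do python3 -m handwheel '[[0,0,0.03,0,0,0,0]]'|sed -n '2p;4p'; done
```

```text
position: [0.5608, -0.3412, 0.0391]
contact_force: [0.6, 0.1, 0.3]
position: [0.5606, -0.3411, 0.0379]
contact_force: [-0.6, 0.2, 0.5]
position: [0.5606, -0.3411, 0.037]
contact_force: [-0.4, -0.5, -0.2]
position: [0.5607, -0.3411, 0.0361]
contact_force: [0.0, -0.3, 0.1]
```

```bash
for i in 1 2 3; do python3 -m handwheel '[[0,0,0.035,0,0,0,0]]'|sed -n '2p;4p'; done
```

```text
position: [0.5607, -0.3411, 0.0351]
contact_force: [0.1, -0.2, 0.3]
position: [0.5607, -0.3411, 0.034]
contact_force: [1.7, -0.1, 0.8]
position: [0.5606, -0.3411, 0.033]
contact_force: [0.5, -0.5, -1.2]
```

```bash
for i in 1 2 3 4; do python3 -m handwheel '[[0,0,0.035,0,0,0,0]]'|sed -n '2p;4p'; done
```

```text
position: [0.5607, -0.3411, 0.0319]
contact_force: [0.3, 0.2, 0.0]
position: [0.5607, -0.3411, 0.0309]
contact_force: [-0.5, 0.9, 7.5]
position: [0.5609, -0.3412, 0.0307]
contact_force: [-4.9, 5.1, 16.9]
position: [0.5611, -0.3412, 0.0305]
contact_force: [-6.1, 7.3, 27.2]
```

```bash
python3 -m handwheel '[[0,0,-0.5,0,0,0,60],[0,0,-1,0,0,0,60],[0,0,-1,0,0,0,60],[0,0,-1,0,0,0,60],[0,0,-1,0,0,0,60]]';  python3 -m handwheel '[[0,0,0.6,0,0,0,60],[0,0,1.2,0,0,0,60],[0,0,1.6,0,0,0,60],[0,0,1.8,0,0,0,60],[0,0,1.8,0,0,0,60]]'
python3 - <<'E'
from h import *
w=robot.snapshot("wrist"); save(cv2.resize(w["image"][120:330,140:420],(800,600)),"g1.png"); delta([.5612,-.341,.008])
E
```

```text
clock: 14.1
position: [0.5605, -0.341, 0.0583]
ee_rot: [-1.694, -2.641, 0.004]
contact_force: [-1.6, 0.1, 0.1]
width: 0.703
grasp_force: 0.0
clock: 14.6
position: [0.5602, -0.3409, 0.004]
ee_rot: [-1.694, -2.641, 0.004]
contact_force: [0.1, 0.1, 1.0]
width: 0.7
grasp_force: 0.0
pos [ 0.5606 -0.3412  0.0048] shift units [-0.004  0.021 -0.105]
```

View pics/g1.png

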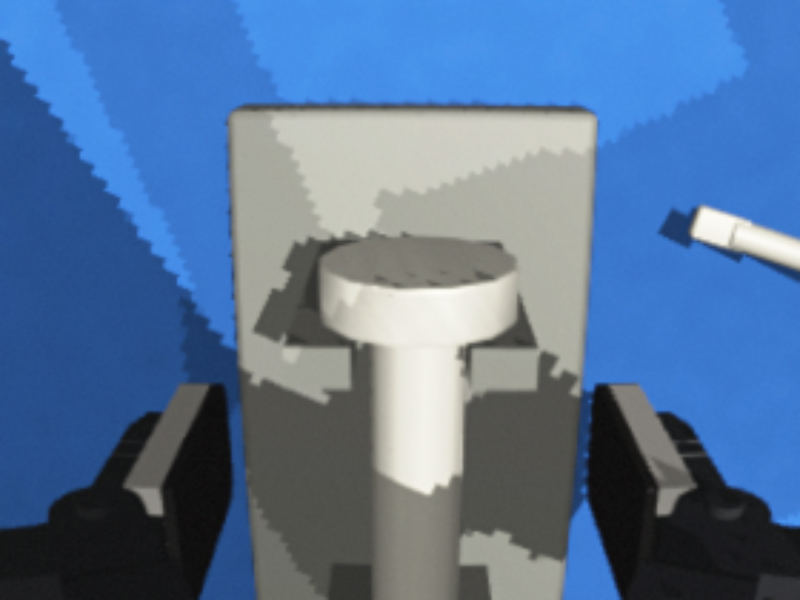

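```bash
python3 -m handwheel '[[0,0.03,-0.1,0,0,0,0],[0,0.03,-0.1,0,0,0,0],[0,0.03,-0.1,0,0,0,0],[0,0.03,-0.1,0,0,0,0],[0,0.03,-0.1,0,0,0,0]]';  python3 -m handwheel '[[0,0,0,0,0,0,0],[0,0,0,0,0,0,0],[0,0,0,0,0,0,0]]'
```

```text
clock: 15.15
position: [0.5616, -0.341, 0.0086]
ee_rot: [-1.695, -2.643, 0.005]
contact_force: [-1.7, 1.2, 5.7]
width: 0.14
grasp_force: 58.4
clock: 15.45
position: [0.5616, -0.341, 0.0085]
ee_rot: [-1.695, -2.643, 0.005]
contact_force: [-1.2, 1.6, 5.2]
width: 0.142
grasp_force: 58.4
```

```bash
python3 -m handwheel '[[0,0,-0.5,0,0,0,0],[0,0,-1.2,0,0,0,0],[0,0,-2.2,0,0,0,0],[0,0,-3.2,0,0,0,0],[0,0,-3.8,0,0,0,0]]'
cat > fit.py <<'E'
from h import *
from scipy.optimize import minimize
np.set_printoptions(suppress=True,precision=4)
h=.100
def samp(im,uv):
    return cv2.remap(im,uv[None,:,0].astype(np.float32),uv[None,:,1].astype(np.float32),cv2.INTER_LINEAR)[0]
def world(P,q):
    c,s=np.cos(q[2]),np.sin(q[2]); return np.c_[q[0]+c*P[:,0]-s*P[:,1],q[1]+s*P[:,0]+c*P[:,1],P[:,2]]
def projN(W,s):
    V=np.array(s["view"]);K=np.array(s["intrinsics"]);c=W@V[:3,:3].T+V[:3,3];return np.c_[K[0,0]*c[:,0]/-c[:,2]+K[0,2],-K[1,1]*c[:,1]/-c[:,2]+K[1,2]]
def grid(x0,x1,y0,y1,z,n=60,m=8):
    X,Y=np.meshgrid(np.linspace(x0,x1,n),np.linspace(y0,y1,m));return np.c_[X.ravel(),Y.ravel(),np.full(X.size,z)]
zt=h+.022
ins=[grid(-.094,.021,12.5e-3,23.5e-3,zt),grid(-.094,.021,-23.5e-3,-12.5e-3,zt)]
out=[grid(-.06,.021,25e-3,28e-3,zt,60,3),grid(-.06,.021,-28e-3,-25e-3,zt,60,3),grid(-.06,.021,8e-3,11e-3,zt,60,3),grid(-.06,.021,-11e-3,-8e-3,zt,60,3),
     grid(.024,.028,12.5e-3,23.5e-3,zt,4,20),grid(.024,.028,-23.5e-3,-12.5e-3,zt,4,20)]
def score(q,s,g):
    f=lambda L:[samp(g,projN(world(P,q),s)).mean() for P in L]
    o=f(out); return -(np.mean(f(ins))-.6*np.mean(o[:4])-.4*np.mean(o[4:]))
for n in("scene","top"):
    s=robot.snapshot(n); g=s["image"].min(2).astype(np.float32)
    best=min((minimize(score,[.625+dx,-.007+dy,-.03+a],args=(s,g),method="Nelder-Mead",options=dict(initial_simplex=[[.625+dx,-.007+dy,-.03+a],[.628+dx,-.007+dy,-.03+a],[.625+dx,-.004+dy,-.03+a],[.625+dx,-.007+dy,.0+a]])) for dx in(-.004,.004) for dy in(-.004,.004) for a in(-.03,.02)),key=lambda r:r.fun)
    print(n,best.x,best.fun)
    for t in("holder","fork_foot","tray_mark"): print(t,[(np.round(x["at"],4),round(x["p"],2)) for x in robot.spot_point(t,s)][:1])
E
python3 fit.py
```

```text
clock: 15.95
position: [0.5623, -0.341, 0.1255]
ee_rot: [1.696, 2.644, -0.005]
contact_force: [-0.1, 0.1, -2.0]
width: 0.14
grasp_force: 58.8
scene [ 0.6366 -0.0059 -0.0105] -119.03455352783203
holder [(array([ 0.6249, -0.0033, -0.0018]), 0.94)]
fork_foot []
tray_mark [(array([ 0.4731, -0.0019,  0.0112]), 0.75)]
top [ 0.6259 -0.0065 -0.0188] -118.76496124267578
holder [(array([ 0.6272, -0.0094, -0.0007]), 0.79)]
fork_foot [(array([ 0.6259, -0.0091,  0.0108]), 0.91)]
tray_mark []
```

```bash
cat >> fit.py <<'E'
print("side edges only")
out=out[:4]
def score2(q,s,g,x):
    f=lambda L:[samp(g,projN(world(P,[x,q[0],q[1]]),s)).mean() for P in L]
    return -(np.mean(f(ins2))-np.mean(f(out)))
ins2=[grid(-.06,.015,12.5e-3,23.5e-3,zt),grid(-.06,.015,-23.5e-3,-12.5e-3,zt)]
for n in("scene","top","scene","top"):
    s=robot.snapshot(n); G=s["image"].astype(np.float32)
    for x in(.6235,.6265):
      for nm,g in(("min",G.min(2)),("red",G[:,:,0])):
        g=np.ascontiguousarray(g); S=[(score2((y,a),s,g,x),y,a) for y in np.arange(-.013,0,.0005) for a in np.arange(-.08,.03,.004)]; b=min(S)
        r=minimize(score2,b[1:],args=(s,g,x),method="Nelder-Mead",options=dict(initial_simplex=[b[1:],(b[1]+.001,b[2]),(b[1],b[2]+.006)])); print(n,x,nm,r.x,r.fun)
E
python3 fit.py|sed -n '/side/,$p'; python3 -c "
from h import *
delta([.655,.05,.125],down(-.02)); delta([.6,.16,.13],down(-.02))"
```

```text
side edges only
scene 0.6235 min [-0.0059 -0.0141] -102.27308654785156
scene 0.6235 red [-0.0059 -0.0147] -101.16412353515625
scene 0.6265 min [-0.0059 -0.0155] -103.55191040039062
scene 0.6265 red [-0.006  -0.0148] -102.46992492675781
top 0.6235 min [-0.0064 -0.0173] -97.48779296875
top 0.6235 red [-0.0064 -0.0171] -96.1834716796875
top 0.6265 min [-0.0065 -0.0189] -99.38495635986328
top 0.6265 red [-0.0065 -0.0196] -98.13325500488281
scene 0.6235 min [-0.0059 -0.0141] -102.3099365234375
scene 0.6235 red [-0.0059 -0.0147] -101.20463562011719
scene 0.6265 min [-0.0059 -0.0155] -103.58731079101562
scene 0.6265 red [-0.006  -0.0148] -102.51197814941406
top 0.6235 min [-0.0064 -0.0173] -97.47338104248047
top 0.6235 red [-0.0064 -0.0171] -96.15021514892578
top 0.6265 min [-0.0065 -0.0189] -99.38916778564453
top 0.6265 red [-0.0065 -0.0195] -98.10710144042969
pos [ 0.5618 -0.3407  0.1219] shift units [10.543  8.251 -0.128]
turn [-0.004  0.     0.45 ]
pos [ 0.5618 -0.3407  0.1219] shift units [14.641  8.113 -0.291]
turn [-0.004  0.     0.45 ]
```

```bash
python3 -m handwheel '[[1,0.8,-0.3,-0.004,0,0.15,0],[11.5,8.8,-0.3,-0.004,0,0.45,0],[11.5,8.8,-0.3,-0.004,0,0.45,0],[11.5,8.8,-0.3,-0.004,0,0.45,0],[11.5,8.8,-0.3,-0.004,0,0.45,0]]'; python3 -c "
from h import *
delta([.675,.069,.13],down(-.017))"
```

```text
clock: 17.45
position: [0.6139, -0.1128, 0.1307]
ee_rot: [2.245, 2.197, 0.0]
contact_force: [1.0, 0.6, -1.7]
width: 0.142
grasp_force: 58.8
pos [ 0.6139 -0.1128  0.1307] shift units [6.103 1.907 0.021]
turn [ 0.     0.    -0.005]
```

```bash
python3 -m handwheel '[[6.1,1.91,0,0,0,-0.005,0],[6.1,1.91,0,0,0,-0.005,0],[6.1,1.91,0,0,0,-0.005,0],[6.1,1.91,0,0,0,-0.005,0],[6.1,1.91,0,0,0,-0.005,0]]'; python3 -c "
from h import *
delta([.675,.069,.05],down(-.017))
w=robot.snapshot('wrist'); print([(np.round(x['at'],4),round(x['p'],2)) for x in robot.spot_point('pin',w)][:3])"
```

```text
clock: 17.95
position: [0.6754, 0.0722, 0.1301]
ee_rot: [-2.233, -2.209, -0.001]
contact_force: [0.3, -0.0, -1.6]
width: 0.139
grasp_force: 58.9
pos [0.6754 0.0722 0.1301] shift units [-0.111 -0.012  2.669]
turn [ 0.    -0.001  0.006]
[(array([0.675 , 0.1044, 0.1838]), 0.84)]
```

```bash
python3 -m handwheel '[[-0.1,0,1.2,0,0,0,0],[-0.1,0,2.2,0,0,0.003,0],[-0.1,-0.2,2.67,0,0,0.003,0],[-0.1,-0.4,2.67,0,0,0.003,0],[-0.1,-0.4,2.67,0,0,0.003,0]]'|sed -n '2p;4p';for i in 1 2 3 4; do python3 -m handwheel '[[0,-0.05,0,0,0,0,0]]'|sed -n '2p;4p'; done
```

```text
position: [0.6623, 0.0635, 0.0513]
contact_force: [-0.3, -1.7, -1.1]
position: [0.6619, 0.0639, 0.0521]
contact_force: [0.3, 0.1, -1.8]
position: [0.6602, 0.0642, 0.0517]
contact_force: [0.2, -0.4, -1.9]
position: [0.6585, 0.0644, 0.0511]
contact_force: [-0.3, -0.2, -2.8]
position: [0.6567, 0.0645, 0.0507]
contact_force: [0.2, 0.1, -1.5]
```

```bash
for i in 1 2 3 4; do python3 -m handwheel '[[0,-0.03,0,0,0,0,0]]'|sed -n '2p;4p'; done
```

```text
position: [0.6557, 0.0646, 0.0505]
contact_force: [1.4, 1.0, -2.6]
position: [0.6551, 0.0646, 0.0505]
contact_force: [3.8, 1.0, -1.9]
position: [0.6545, 0.0646, 0.0506]
contact_force: [7.7, 1.6, -2.0]
position: [0.6541, 0.0647, 0.0508]
contact_force: [10.0, 1.8, -3.1]
```

```bash
python3 -m handwheel '[[0,0.3,0,0,0,0,0],[0,0.3,-0.8,0,0,0,0],[0,0.3,-1.4,0,0,0,0],[0,-0.5,-1.4,0,0,0,0],[0,-0.92,-1.1,0,0,0,0]]'|sed -n '2p;4p';for i in 1 2 3; do python3 -m handwheel '[[0,0,0.05,0,0,0,0]]'|sed -n '2p;4p'; done
```

```text
position: [0.6255, 0.065, 0.0846]
contact_force: [-0.0, -0.0, -1.5]
position: [0.6243, 0.0651, 0.0812]
contact_force: [-0.1, -0.3, -2.3]
position: [0.6259, 0.065, 0.0804]
contact_force: [-0.2, 0.6, -1.0]
position: [0.6262, 0.065, 0.0789]
contact_force: [1.0, -0.2, -1.7]
```

```bash
for i in 1 2 3 4 5; do python3 -m handwheel '[[0,0,0.025,0,0,0,0]]'|sed -n '2p;4p'; done
```

```text
position: [0.626, 0.065, 0.0779]
contact_force: [0.1, -0.8, -2.1]
position: [0.6259, 0.065, 0.0772]
contact_force: [0.3, 0.2, -0.9]
position: [0.6258, 0.065, 0.0767]
contact_force: [0.4, 0.8, 0.7]
position: [0.6258, 0.0651, 0.0761]
contact_force: [-0.1, 0.4, 3.3]
position: [0.6258, 0.0651, 0.0755]
contact_force: [0.8, 2.8, 4.8]
```

```bash
python3 -m handwheel '[[0,0,-0.3,0,0,0,0],[1,0.03,-0.3,0,0,0,0],[1.5,0.03,-0.3,0,0,0,0],[1.5,0.03,0.5,0,0,0,0],[1.5,0.03,0.92,0,0,0,0]]'|sed -n '2p;4p'; python3 -m handwheel '[[0,0,0,0,0,0,0],[0,0,0,0,0,0,0]]';python3 -c "
from h import *
x=.6267+.017*(robot.read_state()['position'][1]-.065)
delta([x,.1,.0482],down(-.017))"
```

```text
position: [0.6264, 0.1105, 0.0461]
contact_force: [-0.1, -0.6, -3.2]
clock: 21.35
position: [0.6272, 0.1097, 0.0478]
ee_rot: [-2.242, -2.201, 0.001]
contact_force: [0.3, 0.6, -1.0]
width: 0.141
grasp_force: 59.3
pos [0.6272 0.1097 0.0478] shift units [-0.324  0.016 -0.015]
turn [-0.001  0.    -0.001]
```

```bash
for i in 1 2 3 4 5 6; do python3 -m handwheel '[[-0.12,0,0,0,0,0,0]]'|sed -n '2p;4p'; done
```

```text
position: [0.6276, 0.1063, 0.0485]
contact_force: [0.2, -1.2, -1.9]
position: [0.6274, 0.1023, 0.0483]
contact_force: [0.3, 0.2, -2.1]
position: [0.6272, 0.0987, 0.0481]
contact_force: [-0.3, 0.5, -1.6]
position: [0.6271, 0.0951, 0.0478]
contact_force: [0.3, -0.1, -0.9]
position: [0.6269, 0.0916, 0.0476]
contact_force: [0.5, -0.6, -2.5]
position: [0.6268, 0.088, 0.0476]
contact_force: [0.5, 0.8, -1.1]
```

```bash
for i in 1 2 3 4 5 ; do python3 -m handwheel '[[-0.1,0,-0.004,0,0,0,0]]'|sed -n '2p;4p'; done
```

```text
position: [0.6268, 0.0851, 0.0477]
contact_force: [0.0, -0.5, -1.2]
position: [0.6267, 0.0822, 0.0478]
contact_force: [-0.1, 0.4, -1.0]
position: [0.6266, 0.0792, 0.0478]
contact_force: [0.9, -0.2, -1.2]
position: [0.6265, 0.0762, 0.0479]
contact_force: [0.0, -0.2, -2.0]
position: [0.6265, 0.0732, 0.0481]
contact_force: [-0.9, 0.6, -2.2]
```

```bash
for i in 1 2 3 4 5 6 7 ; do python3 -m handwheel '[[-0.1,0,0,0,0,0,0]]'|sed -n '2p;4p'; done
```

```text
position: [0.6265, 0.0702, 0.0481]
contact_force: [-0.6, 0.5, -1.5]
position: [0.6264, 0.0672, 0.0481]
contact_force: [-0.3, -0.2, -1.5]
position: [0.6263, 0.0642, 0.0481]
contact_force: [-0.4, 0.2, -2.1]
position: [0.6263, 0.0612, 0.0481]
contact_force: [-0.3, 0.3, -1.3]
position: [0.6262, 0.0582, 0.0481]
contact_force: [0.2, -0.6, -1.4]
position: [0.6262, 0.0552, 0.0481]
contact_force: [-0.0, 0.0, -1.8]
position: [0.6261, 0.0522, 0.0481]
contact_force: [0.1, -0.2, -1.2]
```

```bash
for i in 1 2 3 4 5 6 ; do python3 -m handwheel '[[-0.1,0,0,0,0,0,0]]'|sed -n '2p;4p'; done; python3 -c "
from h import *
for n in('scene','wrist'):
  w=robot.snapshot(n); print([(np.round(x['at'],4),round(x['p'],2)) for x in robot.spot_point('pin',w)][:4])"
```

```text
position: [0.6261, 0.0492, 0.0481]
contact_force: [0.1, 0.3, -1.4]
position: [0.626, 0.0462, 0.0481]
contact_force: [0.6, -0.2, -1.4]
position: [0.626, 0.0432, 0.0481]
contact_force: [0.4, -0.1, -1.8]
position: [0.6259, 0.0402, 0.0481]
contact_force: [-0.2, -0.3, -1.6]
position: [0.6259, 0.0372, 0.0481]
contact_force: [-0.2, -0.7, -2.0]
position: [0.6258, 0.0342, 0.0481]
contact_force: [-0.3, -0.2, -1.8]
[(array([ 0.445 , -0.2581,  0.0196]), 0.96), (array([ 0.65  , -0.1909,  0.0118]), 0.69)]
[(array([0.6264, 0.0632, 0.0986]), 0.62)]
```

```bash
python3 -m handwheel '[[-0.05,0,0,0,0,0,14],[-0.05,0,0,0,0,0,14],[-0.05,0,0,0,0,0,50],[-0.05,0,0,0,0,0,50],[-0.05,0,0,0,0,0,50]]'; python3 -m handwheel '[[0,0,0,0,0,0,50],[0,0,-0.6,0,0,0,50],[0,0,-1.5,0,0,0,50],[0,0,-2,0,0,0,50],[0,0,-2,0,0,0,50]]'; python3 -c "
from h import *
w=robot.snapshot('wrist'); print([(np.round(x['at'],4),round(x['p'],2)) for x in robot.spot_point('pin',w)][:4])
delta([.6268,.1,.058],down(-.017))"
```

```text
clock: 24.45
position: [0.6258, 0.033, 0.0482]
ee_rot: [2.241, 2.201, 0.0]
contact_force: [0.3, 0.1, 0.4]
width: 0.586
grasp_force: 0.0
clock: 24.95
position: [0.6268, 0.0329, 0.1104]
ee_rot: [2.239, 2.2, 0.004]
contact_force: [0.0, 0.8, 0.3]
width: 0.587
grasp_force: 0.0
[(array([0.6282, 0.0632, 0.1016]), 0.86)]
pos [0.6257 0.033  0.1076] shift units [ 2.235e+00 -2.000e-03  1.653e+00]
turn [-0.     0.    -0.001]
```

Close, move behind the head, descend.

```bash
python3 -m handwheel '[[1.3,0,0,0,0,0,0],[2.3,0,0,0,0,0,0],[2.3,0,0,0,0,0,0],[2.3,0,0,0,0,0,0],[2.3,0.01,0.7,0,0,0,0]]'; python3 -m handwheel '[[0,0,0.5,0,0,0,0],[0,0,0.95,0,0,0,0],[0,0,0.95,0,0,0,0]]'; for i in 1 2 3; do python3 -m handwheel '[[-0.12,0,0,0,0,0,0]]'|sed -n '2p;4p'; done
```

```text
clock: 25.55
position: [0.6284, 0.1013, 0.0885]
ee_rot: [2.24, 2.199, 0.003]
contact_force: [0.1, -0.2, -0.3]
width: 0.001
grasp_force: 0.0
clock: 25.85
position: [0.6262, 0.1013, 0.0561]
ee_rot: [-2.24, -2.199, 0.004]
contact_force: [-0.8, -0.0, 0.6]
width: -0.003
grasp_force: 0.0
position: [0.6273, 0.0982, 0.0585]
contact_force: [0.0, 0.8, -0.3]
position: [0.6276, 0.0944, 0.0594]
contact_force: [-0.5, -0.8, 0.5]
position: [0.6275, 0.0907, 0.0594]
contact_force: [0.4, -0.1, -0.4]
```

```bash
for i in 1 2 3 4 5 6 7 8; do python3 -m handwheel '[[-0.1,0,0,0,0,0,0]]'|sed -n '2p;4p'; done
```

```text
position: [0.6273, 0.0877, 0.0591]
contact_force: [-1.3, 1.3, -0.8]
position: [0.6271, 0.0848, 0.0589]
contact_force: [0.5, -1.0, 0.7]
position: [0.627, 0.0818, 0.0588]
contact_force: [0.3, -0.8, 0.2]
position: [0.6269, 0.079, 0.0587]
contact_force: [-0.3, 1.8, 0.9]
position: [0.6269, 0.0762, 0.0587]
contact_force: [0.4, 3.1, 1.4]
position: [0.6269, 0.0732, 0.0588]
contact_force: [0.4, 4.1, 1.8]
position: [0.6269, 0.0702, 0.0588]
contact_force: [0.5, 5.4, 3.1]
position: [0.6268, 0.0673, 0.0588]
contact_force: [0.3, 6.0, 4.9]
```

```bash
for i in 1 2 3; do python3 -m handwheel '[[-0.1,0,0,0,0,0,0]]'|sed -n '2p;4p'; done; python3 -c "
from h import *
for n in('wrist','wrist'):
  w=robot.snapshot(n); print([(np.round(x['at'],4),round(x['p'],2)) for x in robot.spot_point('pin',w)][:4])"
```

```text
position: [0.6268, 0.0643, 0.0589]
contact_force: [-0.3, 7.0, 4.3]
position: [0.6268, 0.0614, 0.059]
contact_force: [0.3, 7.8, 5.5]
position: [0.6268, 0.0584, 0.0591]
contact_force: [0.2, 7.0, 6.4]
[]
[]
```

```bash
for i in 1 2 3 4 5 6; do python3 -m handwheel '[[-0.1,0,0,0,0,0,0]]'|sed -n '2p;4p'; done
```

```text
position: [0.6263, 0.0552, 0.0584]
contact_force: [0.2, 1.6, 0.4]
position: [0.6263, 0.0519, 0.0584]
contact_force: [0.4, 1.5, 0.2]
position: [0.6263, 0.0488, 0.0585]
contact_force: [0.5, 1.1, -0.2]
position: [0.6263, 0.0458, 0.0585]
contact_force: [0.2, 0.9, -0.1]
position: [0.6262, 0.0428, 0.0586]
contact_force: [0.4, 0.8, 0.7]
position: [0.6262, 0.0399, 0.0586]
contact_force: [-0.7, 1.3, -0.4]
```

```bash
for i in 1 2 3 4; do python3 -m handwheel '[[-0.05,0,0,0,0,0,0]]'|sed -n '2p;4p'; done
```

```text
position: [0.6262, 0.0383, 0.0586]
contact_force: [0.3, 0.9, -1.1]
position: [0.6261, 0.037, 0.0586]
contact_force: [-0.2, 1.1, -0.6]
position: [0.6261, 0.0364, 0.0586]
contact_force: [0.2, 14.9, 0.9]
position: [0.6261, 0.0363, 0.0586]
contact_force: [0.1, 27.8, 0.6]
```

Home, at exactly the expected place. Back off, raise and verify.

```bash
python3 -m handwheel '[[0.5,0,0,0,0,0,0],[1.5,0,0,0,0,0,0],[1.5,0,-1,0,0,0,0],[2.5,0,-2.5,0,0,0,0],[3.5,0,-3.5,0,0,0,0]]'; python3 -m handwheel '[[0,0,0,0,0,0,0],[0,0,0,0,0,0,0]]'|sed -n '2p;4p'
python3 - <<'E'
from h import *
for n in('wrist','scene','top','wrist'):
  w=robot.snapshot(n); print(n,[(t,[(np.round(x['at'],4),round(x['p'],2)) for x in robot.spot_point(t,w)][:4]) for t in('pin','holder','parts_bin','bottle','screwdriver')])
s=robot.snapshot("scene")
for r in robot.regions_of("pin",s)[:4]:
  ys,xs=np.nonzero(r["pixels"]); print(round(r["p"],2),len(xs),xs.mean(),ys.mean())
print(proj([.626,.022,.1],s), proj([.6268,-.082,.1],s))
# tray lip outer edge at level: front corners 128mm from hinge
from math import cos,sin
for y in(.065,-.065): print(proj([.626-.203,-.006+.0035+y,.1],s))
save(s["image"],"end.png")
g=s["image"].min(2); print("lip column 240:",g[120:185,240])
E
```

```text
clock: 28.95
position: [0.6281, 0.1395, 0.1658]
ee_rot: [2.242, 2.199, 0.0]
contact_force: [1.4, 0.2, 0.5]
width: -0.002
grasp_force: 0.0
position: [0.6281, 0.1399, 0.1641]
contact_force: [0.3, -1.0, -0.4]
wrist [('pin', [(array([0.6263, 0.017 , 0.1   ]), 0.41)]), ('holder', []), ('parts_bin', [(array([0.5249, 0.3232, 0.0033]), 0.72)]), ('bottle', [(array([ 0.6919,  0.3152, -0.0014]), 0.85)]), ('screwdriver', [])]
scene [('pin', [(array([ 0.6503, -0.1889,  0.0098]), 0.7), (array([ 0.4419, -0.2608,  0.0202]), 0.58)]), ('holder', [(array([ 0.6231, -0.0057,  0.0009]), 0.78)]), ('parts_bin', [(array([0.5266, 0.3231, 0.0021]), 0.89)]), ('bottle', [(array([0.6946, 0.3172, 0.0033]), 0.79)]), ('screwdriver', [(array([ 6.826e-01, -2.797e-01,  6.000e-04]), 0.77)])]
top [('pin', [(array([ 0.4414, -0.2583,  0.0192]), 0.74), (array([ 0.6518, -0.1891,  0.0133]), 0.51), (array([0.627 , 0.0226, 0.099 ]), 0.44)]), ('holder', [(array([ 0.6242, -0.0059, -0.003 ]), 0.83)]), ('parts_bin', [(array([0.5305, 0.3261, 0.0028]), 0.75)]), ('bottle', []), ('screwdriver', [(array([ 6.831e-01, -2.786e-01, -6.000e-04]), 0.6)])]
wrist [('pin', [(array([0.6263, 0.0197, 0.0999]), 0.51)]), ('holder', [(array([ 0.4789, -0.0042,  0.011 ]), 0.19)]), ('parts_bin', [(array([0.5244, 0.3281, 0.0021]), 0.65)]), ('bottle', [(array([ 0.69  ,  0.3142, -0.0019]), 0.59)]), ('screwdriver', [])]
0.6 232 206.86637931034483 289.5991379310345
0.58 670 157.16567164179105 223.68507462686568
0.51 195 264.81538461538463 231.0871794871795
[301.00965668 215.87482951] [252.93145527 237.88582543]
[267.40169686 148.5970354 ]
[213.30742569 169.11209505]
lip column 240: [212 211 210 211 207 158  73  35  34  38  37  36  36  36  38  37  37  37
  37  37  37  37  36  37  36  37  37  37  38  37  36  36  37  41  43  44
  42  40  59 112 143 147 160 210 240 244 243 243 243 243 242 243 243 245
 248 236 141  53  99 142 155 157 149 107  46]
```

```bash
python3 -c "
from station import robot
print(robot.hand_in())"
```

```text
the job is handed in; nothing more can be done
None
```

The tray is pressed level, the pin is through the fork and lug with its head home against the +y cheek, and the bin, bottle and screwdriver are where they were; the job was handed in at about 29 s with the gripper clear, and no verdict came back.

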